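# Tip the bead gate

### The arm

A 7-joint arm with a two-finger parallel gripper is mounted at the origin on the work surface. World frame = base frame: x ahead of the robot, y to its left, z up, the work surface at z = 0. Lengths are in m, angles in rad, forces in N, time in s.
With the tool pointing down it reaches from about 0.425 to 0.925 m from the base axis. Payload 6.8 kg.
Tool frame: the origin (TCP) lies on the centre line of the jaws, within the pads' length; the fingertips stand 14 mm ahead of it and the grasp point (between the pads) lies 5 mm behind it (ctrl.tips_ahead is the z of the fingertips in the tool frame, in m); z points along the fingers, y is the line along which they close (so a half turn about z gives the same grasp; the last joint's range is limited). The gripper opens to 85 mm and grips with 20 to 120 N. Pads are 22 mm wide; open, the fingers measure 114 mm over their backs; the gripper's body (76 mm by 85 mm) begins 54 mm behind the grasp point. The pads swing forward as they close: fully open they stand 13 mm farther back than shut.
Start: joints at [1.007, 0.477, 0.022, 1.555, -0.011, 1.109, -0.083], TCP at [0.297, -0.606, 0.245] pointing down, gripper open.
Joint ranges: [-2.96, 2.96], [-0.34, 2.1], [-1.41, 1.46], [0.24, 2.44], [-1.37, 4.51], [0.17, 1.92], [-2.96, 2.96]. Speed limits (rad/s): [2.39, 2.39, 3.14, 3.14, 3.14, 3.14, 3.14].

### API

Orientations are given as a rotation vector (axis times angle).
In Python, from plant import ctrl gives the robot as it stands.
- The arm moves only by the tool apply_moves, never from a script. Its argument "series" is a list of rows, each an object of numbers: "tx", "ty", "tz": the shift along the tool's x, y, z in cm; "roll": the turn about the tool's z in units of 5 degrees (1.0 is 5 degrees); "jaw": the finger opening in cm, from 0 to 8.54. A call has 1 to 8 rows; each row is the pose to reach, as a shift and turn from the pose commanded when the call began, along the tool's axes at that moment; what a row does not reach only later rows make up. A row lasts 1/10 s, in which the tool goes at most 50 mm and 8.59 degrees, less where a joint would pass 70% of its speed; a pose out of reach is approached as far as the arm can. A call with a gripper value outside its range is refused whole. The fingers move at their own pace and stop on an object; the grip force is fixed at half the most. Time passes only in rows, so rows that repeat a pose let the fingers close. It gives the time, the measured TCP pose, the force, the opening and the grip force at its end, in the units of the state.
- ctrl.state(): the state, without advancing time (a new reading comes with each control period).
- ctrl.get_image(name): name is "side" or "top"; returns a dict with "frame" (400x640x3 uint8, red, green, blue), "depth" (400x640 float32, m along the optical axis (not along the pixel's ray), 0 where there is no reading), "fx", "fy", "cx", "cy" (pixels), "k1" (the pictures are not rectified: a ray, as slopes to the right and down, at radius r is drawn at 1 + k1 r^2 times it, then the intrinsics apply), "R" (3x3) and "t" (3): a world point X has camera coordinates R X + t. Camera axes: x right, y down, z forward; pixel columns grow to the right and rows downward; lengths in m; the calibration is good to about 2 mm. A picture is of the moment at which its call begins.
- ctrl.close_job(): hands the job in; it is judged then, once.
The state is a dict: "clock": time; "q": joint angles; "qd": joint speeds; "tau": joint torques, N m; "tcp_pos": TCP position; "tool_rot": TCP orientation; "force": force on the tool from outside, world axes, zero at the start; "moment": the same for the moment, N m; "finger_gap": opening from 0.0 (shut) to 1.0 (fully open); "grip_force": force on a finger pad.
Only numpy, scipy, OpenCV 4.12 (cv2) and the standard library are available. Lean on these libraries where they do the work, as an engineer would, in place of code of your own. Each camera call takes 0.05 s, during which the arm holds its last target. There are 200 camera calls.

### The job

Press down the flat paddle at one end of the bead dispenser's rocking lever so that the gate at its other end lifts, and keep it down until all three wooden beads have rolled into the baking mold; then let it up so that the gate is shut again. Use only the fingertips: do not touch the beads or the gate, pick nothing up, and leave the mold, pencil cup, sanding block and bead caddy where they stand.

Things in the scene. Friction and masses are not known exactly. Their poses are not given: they have to be found in the camera images.
- dispenser: birch bead dispenser fixed to the bench: base plate 150 x 110 x 12 mm and a clear-sided chute that runs down along the dispenser's own +x axis at 12 degrees; two posts (171 mm tall overall) at its x = -10 mm carry the rocking lever above the chute. Origin at the centre of the base plate's underside, z up. Its yaw differs from run to run; its +x points roughly to the robot's right (-y)
- rocker (a joint): rocking lever's angle in rad: 0 = level, gate shut (a return spring holds it there); grows as the paddle is pressed down, to a stop at 0.40. The gate begins to let beads past at about 0.27; past 0.33 they pass freely. The spring needs about 2 N on the paddle to start and about 4 N at the stop, and shuts the gate by itself when the paddle is let go. All three beads are through in about 2 s
- press (a point): centre of the upper face of the flat wooden paddle on the lever's end on the uphill (-x) side of the dispenser; the paddle is 56 mm along the lever, 70 mm across, 8 mm thick. The point is 142 mm from the lever's pivot along the lever and 11 mm above its line; 173 mm above the bench when level, about 55 mm lower when fully pressed
- pivot (a point): lever's pivot, on the dispenser at x = -10 mm, y = 0, z = 162 mm; the lever turns about the dispenser's y axis
- gate_foot (a point): middle of the lower edge of the gate, an upright wooden gate plate, 34 mm wide, 84 mm tall, 5 mm thick, hanging from the lever's other end 73 mm beyond the pivot. It holds the beads back when down; not to be touched
- mouth (a point): lower lip of the chute, where beads roll out, 62 mm above the bench
- bead1: wooden bead, a 32 mm ball of 12 g with a thin dark hole mark; origin at its centre. Starts lowest, against the gate in the dispenser's chute
- bead2: wooden bead, a 32 mm ball of 12 g with a thin dark hole mark; origin at its centre. Starts second in the dispenser's chute
- bead3: wooden bead, a 32 mm ball of 12 g with a thin dark hole mark; origin at its centre. Starts third, uppermost in the dispenser's chute
- mold: silicone baking mold below the chute's mouth, open at the top, 160 x 130 x 45 mm (148 mm over its two side flanges), walls 5 mm, six shallow cavities with 8 mm ribs; loose, 0.25 kg; origin at the centre of its underside
- cup: stainless pencil cup, 72 mm across, 100 mm tall, three pencils standing 25 mm above it; loose; origin at the centre of its underside; leave alone
- block: smooth birch sanding block, 100 x 60 x 30 mm, loose; origin at the centre of its underside; leave alone
- caddy: flip-top plastic bead caddy, closed, 122 x 82 x 36 mm, loose; origin at the centre of its underside; leave alone

How it is judged:
On the way, in this order (a step that is already met when the one before it is completed fails the run):
1. the paddle is pressed down by the fingers and the gate is lifting (value of joint rocker above 0.2 rad and contact force between the fingers and rocker_c1 above 0.5 N), for 0.1 s.
2. all three beads are down in the mold while the paddle is still held down (value of joint rocker above 0.15 rad and x of bead1 in the frame of mold between -0.075 and 0.075 m and y of bead1 in the frame of mold between -0.06 and 0.06 m and z of bead1 in the frame of mold between 0 and 0.04 m and x of bead2 in the frame of mold between -0.075 and 0.075 m and y of bead2 in the frame of mold between -0.06 and 0.06 m and z of bead2 in the frame of mold between 0 and 0.04 m and x of bead3 in the frame of mold between -0.075 and 0.075 m and y of bead3 in the frame of mold between -0.06 and 0.06 m and z of bead3 in the frame of mold between 0 and 0.04 m), for 0.1 s.
At the end, for the whole second after the job is handed in: All three beads lie inside the mold (centres within its walls and below 40 mm over its underside) and are at rest (under 50 mm/s); the lever is back within 0.05 rad of level, gate shut; the mold stands flat within 30 mm of where it was, and cup, block and caddy are within 30 mm of where they were (x of bead1 in the frame of mold between -0.075 and 0.075 m and y of bead1 in the frame of mold between -0.06 and 0.06 m and z of bead1 in the frame of mold between 0 and 0.04 m and x of bead2 in the frame of mold between -0.075 and 0.075 m and y of bead2 in the frame of mold between -0.06 and 0.06 m and z of bead2 in the frame of mold between 0 and 0.04 m and x of bead3 in the frame of mold between -0.075 and 0.075 m and y of bead3 in the frame of mold between -0.06 and 0.06 m and z of bead3 in the frame of mold between 0 and 0.04 m and linear speed of each of bead1, bead2, bead3 below 0.05 m/s and value of joint rocker below 0.05 rad and distance of each of mold, cup, block, caddy from where it was at the start of the episode below 0.03 m and angle between mold's own z axis and vertical below 0.1 rad); the robot touches nothing.
It fails at once if a bead is touched by the robot (contact force between any of the arm, the fingers and bead1 above 0.1 N or contact force between any of the arm, the fingers and bead2 above 0.1 N or contact force between any of the arm, the fingers and bead3 above 0.1 N).
It fails at once if the gate is touched by the robot (contact force between any of the arm, the fingers and rocker_c2 above 0.3 N).
It fails at once if the mold is shifted more than 30 mm or lifted (distance of mold from where it was at the start of the episode above 0.03 m).
It fails at once if the cup, block or caddy is shifted more than 30 mm, lifted or tipped (distance of any of cup, block, caddy from where it was at the start of the episode above 0.03 m or angle between any of cup, block, caddy's own z axis and vertical above 0.3 rad).
It also fails if it takes over 32 s, if anything falls off the work surface, if the arm or the gripper's body presses on something with over 40 N, if the wrist force passes 120 N, or if a joint passes its speed limit or range.

## Working session

There is one attempt and no reset: what is moved stays moved. The work goes in short steps, Python scripts to look and compute and a tool call to move; the robot and the scene stay as the last step left them, time stands still between calls to the robot, and variables do not carry over. Pictures are saved under pics/ and viewed, at most 10 in all, crops included, and the job is handed in when it is done.

Besides the shell and the picture viewer there is one more tool, called after "Emit:" by a JSON object that holds its "fn" and its "kwargs". apply_moves: Moves the arm, as the interface text tells. Its arguments: {"type":"object","properties":{"series":{"type":"array","items":{"type":"object","properties":{"tx":{"type":"number"},"ty":{"type":"number"},"tz":{"type":"number"},"roll":{"type":"number"},"jaw":{"type":"number"}}}}},"required":["series"]}

```bash
mkdir -p pics
python3 - <<'E'
from plant import ctrl
import cv2,numpy as np
for n in("side","top"):
    d=ctrl.get_image(n); cv2.imwrite(f"pics/{n}0.png",d["frame"][:,:,::-1]); np.savez(f"{n}0.npz",**d)
    print(n,d["fx"],d["cx"],d["cy"],d["k1"],(-d["R"].T@d["t"]).round(3))
print(ctrl.state(),ctrl.tips_ahead)
E
```

```text
side 481.4919677851756 314.2075558614784 203.25442818665772 -0.009669961110711297 [ 0.339 -0.687  0.7  ]
top 365.9656871430875 318.2137578018227 198.34679336463185 0.024366535518610174 [0.396 0.086 0.93 ]
{'clock': 0.1, 'q': array([ 1.00692257,  0.47772593,  0.02236135,  1.55633536, -0.01146578,
        1.10931125, -0.08313159]), 'qd': array([-4.91631405e-04, -1.40101534e-03,  7.51235855e-04, -3.29316107e-05,
       -3.47646272e-04, -2.18369596e-04, -5.67554122e-06]), 'tau': array([ 5.28838325e-03, -5.97760856e+01,  1.61428783e+00, -2.81954080e+01,
        1.28572300e-02,  5.07191449e-03, -2.71413518e-05]), 'tcp_pos': array([ 0.29685653, -0.6056556 ,  0.24442488]), 'tool_rot': array([-3.05884933e+00, -7.09374030e-01,  8.26797869e-04]), 'force': array([-0.12442721, -0.91603876,  0.26921376]), 'moment': array([0.00725857, 0.03917287, 0.01307389]), 'grip_force': 0.0, 'finger_gap': 1.0002943176452588} 0.014
```

View pics/top0.png

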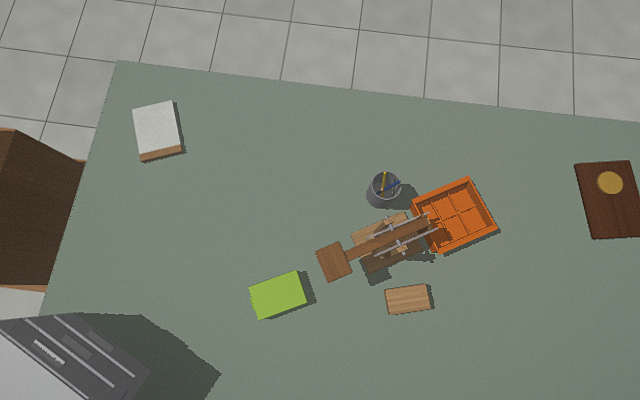

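View pics/side0.png

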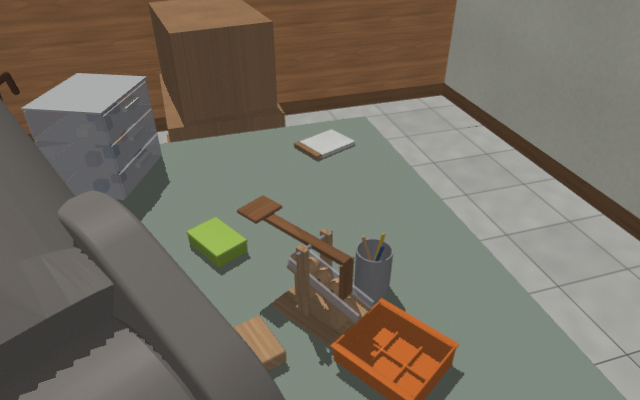

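The top view shows the paddle at about (334,262), with the lever running to the gate end at about (430,222) and the mold at (456,215). In the side view the paddle is at (260,209) and the cup at (373,268). The caddy (green) is at (278,295) in the top view, close to the paddle.

```bash
cat > h.py <<'E'
import numpy as np,cv2
def ray(d,uv):
    K=np.array([[d["fx"],0,d["cx"]],[0,d["fy"],d["cy"]],[0,0,1.]])
    n=cv2.undistortPoints(np.array(uv,float).reshape(-1,1,2),K,np.array([float(d["k1"]),0,0,0])).reshape(-1,2)
    return np.c_[n,np.ones(len(n))]
def plane(d,uv,z):
    r=ray(d,uv)@d["R"]; c=-d["R"].T@d["t"]; return c+r*((z-c[2])/r[:,2])[:,None]
def cloud(d):
    v,u=np.mgrid[:400,:640]; z=d["depth"]
    r=ray(d,np.c_[u.ravel(),v.ravel()]); P=(r*z.reshape(-1,1)-d["t"])@d["R"]
    P[z.ravel()<=0]=np.nan; return P.reshape(400,640,3)
E
python3 - <<'E'
from h import *
for n,c in(("top",(334,262)),("side",(260,209))):
    d=np.load(n+"0.npz"); P=cloud(d)
    print(n,"paddle z-plane",plane(d,[c],.173).round(3),"depth",P[c[1],c[0]].round(3))
    lab=cv2.cvtColor(d["frame"],cv2.COLOR_RGB2HSV)
    print(lab[c[1],c[0]])
    m=((P[...,2]>.16)&(P[...,2]<.19)&(P[...,0]>.3)&(P[...,0]<.9)&(np.abs(P[...,1])<.45)).astype(np.uint8)
    k,L,S,C=cv2.connectedComponentsWithStats(m)
    for i in range(1,k):
        if S[i,4]>60:
            Q=P[L==i]; print(S[i],Q.min(0).round(3),Q.max(0).round(3))
            if L[c[1],c[0]]==i:
                pad=cv2.morphologyEx((L==i).astype(np.uint8),cv2.MORPH_OPEN,np.ones((13,13) if n=="top" else (9,9)))
                q=P[pad>0]; print(" paddle",q.mean(0).round(3),np.median(q[:,2]).round(3),cv2.minAreaRect((q[:,:2]*1000).astype(np.float32)))
                print(" all",cv2.minAreaRect((Q[:,:2]*1000).astype(np.float32)))
                w,V=np.linalg.eigh(np.cov((Q-Q.mean(0))[:,:2].T));print(" axis",V[:,1],np.degrees(np.arctan2(V[1,1],V[0,1])))
for n,cs in(("top",{"caddy":((278,293),.036),"cup":((384,185),.1),"block":((409,297),.03),"mold":((456,215),.02)}),):
    d=np.load(n+"0.npz")
    for k,(c,z) in cs.items(): print(k,plane(d,[c],z).round(3))
E
```

```text
top paddle z-plane [[0.451 0.063 0.173]] depth [0.451 0.063 0.17 ]
[ 14 132 120]
[ 315  214  115   69 2089] [ 0.41  -0.126  0.16 ] [0.578 0.105 0.176]
 paddle [0.452 0.063 0.172] 0.172 ((451.49432373046875, 64.04640197753906), (64.79973602294922, 60.175201416015625), 7.774190902709961)
 all ((500.336669921875, -15.950332641601562), (88.96286010742188, 244.28427124023438), 31.649887084960938)
 axis [-0.51993155  0.85420793] 121.32766034533198
side paddle z-plane [[0.452 0.056 0.173]] depth [0.452 0.06  0.17 ]
[ 12 136 133]
[ 237  196  116   69 1891] [ 0.409 -0.127  0.16 ] [0.574 0.104 0.173]
 paddle [0.473 0.022 0.169] 0.17 ((490.0398864746094, -15.044845581054688), (70.69551849365234, 236.9278106689453), 25.88698959350586)
 all ((503.8626708984375, -14.607772827148438), (90.32821655273438, 248.24803161621094), 27.765369415283203)
 axis [-0.52509107  0.85104604] 121.67437417249064
caddy [[0.371 0.181 0.036]]
cup [[ 0.65  -0.033  0.1  ]]
block [[ 0.405 -0.127  0.03 ]]
mold [[ 0.62  -0.231  0.02 ]]
```

Emit:
{"fn": "apply_moves", "kwargs": {"series": [{"tx": 4, "ty": -2.7, "jaw": 0}, {"tx": 8, "ty": -5.4, "jaw": 0}, {"tx": 12, "ty": -8.1, "jaw": 0}, {"tx": 16, "ty": -10.8, "jaw": 0}, {"tx": 20, "ty": -13.5, "jaw": 0}, {"tx": 24, "ty": -16.2, "jaw": 0}, {"tx": 28, "ty": -18.9, "jaw": 0}, {"tx": 32, "ty": -21.6, "jaw": 0}]}}

```text
validation failed for argument at $.se...
```

Emit:
{"fn": "apply_moves", "kwargs": {"series": [{"tx": 4.0, "ty": -2.7, "tz": 0.0, "roll": 0.0, "jaw": 0.0}, {"tx": 8.0, "ty": -5.4, "tz": 0.0, "roll": 0.0, "jaw": 0.0}, {"tx": 12.0, "ty": -8.1, "tz": 0.0, "roll": 0.0, "jaw": 0.0}, {"tx": 16.0, "ty": -10.8, "tz": 0.0, "roll": 0.0, "jaw": 0.0}, {"tx": 20.0, "ty": -13.5, "tz": 0.0, "roll": 0.0, "jaw": 0.0}, {"tx": 24.0, "ty": -16.2, "tz": 0.0, "roll": 0.0, "jaw": 0.0}, {"tx": 28.0, "ty": -18.9, "tz": 0.0, "roll": 0.0, "jaw": 0.0}, {"tx": 32.0, "ty": -21.6, "tz": 0.0, "roll": 0.0, "jaw": 0.0}]}}

```text
clock: 0.9
tcp_pos: [0.4898, -0.2694, 0.2452]
tool_rot: [-3.06, -0.71, 0.0]
force: [0.7, -1.4, -1.2]
finger_gap: 0.001
grip_force: 0.0
```

Emit:
{"fn": "apply_moves", "kwargs": {"series": [{"tx": 1.4, "ty": -4.0, "tz": 0.0, "roll": 0.0, "jaw": 0.0}, {"tx": 2.8, "ty": -8.0, "tz": 0.0, "roll": 0.0, "jaw": 0.0}, {"tx": 4.2, "ty": -12.0, "tz": 0.0, "roll": 0.0, "jaw": 0.0}, {"tx": 5.6, "ty": -16.0, "tz": 0.0, "roll": 0.0, "jaw": 0.0}, {"tx": 7.0, "ty": -20.0, "tz": 0.0, "roll": 0.0, "jaw": 0.0}, {"tx": 8.5, "ty": -24.0, "tz": 0.0, "roll": 0.0, "jaw": 0.0}, {"tx": 10.0, "ty": -28.0, "tz": 0.0, "roll": 0.0, "jaw": 0.0}, {"tx": 11.4, "ty": -31.6, "tz": 0.0, "roll": 0.0, "jaw": 0.0}]}}

```text
clock: 1.7
tcp_pos: [0.4519, 0.0646, 0.2452]
tool_rot: [3.06, 0.711, -0.0]
force: [0.8, 0.5, 0.5]
finger_gap: 0.0
grip_force: 0.0
```

Run:
```python
from plant import ctrl
import cv2
cv2.imwrite("pics/s1.png",ctrl.get_image("side")["frame"][:,:,::-1])
s=ctrl.state();print(s["tcp_pos"],s["tool_rot"],s["force"])
```

```text
[0.45129619 0.07134003 0.24558045] [-3.05433713e+00 -7.21424031e-01 -1.76400212e-03] [-0.99918411  5.1067872   0.218972  ]
```

View pics/s1.png

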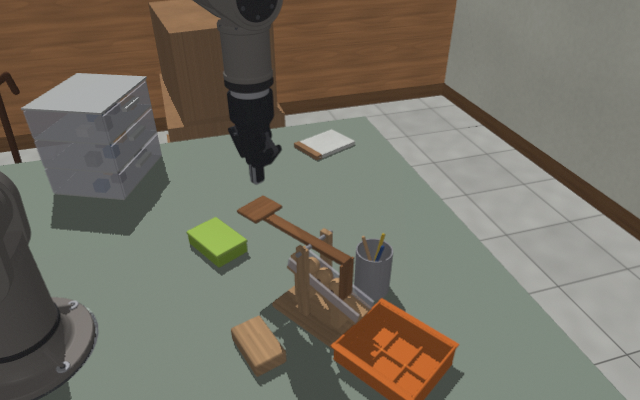

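The fingertips at (257,180) stand just above the paddle at (260,209), and the arm overshot briefly as it stopped. Next I lower it and let it settle.

Emit:
{"fn": "apply_moves", "kwargs": {"series": [{"tx": 0.0, "ty": 0.0, "tz": 2.0, "roll": 0.0, "jaw": 0.0}, {"tx": 0.0, "ty": 0.0, "tz": 4.0, "roll": 0.0, "jaw": 0.0}, {"tx": 0.0, "ty": 0.0, "tz": 5.0, "roll": 0.0, "jaw": 0.0}, {"tx": 0.0, "ty": 0.0, "tz": 5.0, "roll": 0.0, "jaw": 0.0}, {"tx": 0.0, "ty": 0.0, "tz": 5.0, "roll": 0.0, "jaw": 0.0}]}}

```text
clock: 2.25
tcp_pos: [0.4529, 0.0625, 0.1956]
tool_rot: [-3.06, -0.709, -0.0]
force: [0.0, -0.6, 0.4]
finger_gap: -0.0
grip_force: 0.0
```

Emit:
{"fn": "apply_moves", "kwargs": {"series": [{"tx": 0.0, "ty": 0.0, "tz": 1.0, "roll": 0.0, "jaw": 0.0}, {"tx": 0.0, "ty": 0.0, "tz": 2.0, "roll": 0.0, "jaw": 0.0}, {"tx": 0.0, "ty": 0.0, "tz": 3.0, "roll": 0.0, "jaw": 0.0}, {"tx": 0.0, "ty": 0.0, "tz": 4.0, "roll": 0.0, "jaw": 0.0}, {"tx": 0.0, "ty": 0.0, "tz": 5.0, "roll": 0.0, "jaw": 0.0}, {"tx": 0.0, "ty": 0.0, "tz": 5.8, "roll": 0.0, "jaw": 0.0}, {"tx": 0.0, "ty": 0.0, "tz": 5.8, "roll": 0.0, "jaw": 0.0}, {"tx": 0.0, "ty": 0.0, "tz": 5.8, "roll": 0.0, "jaw": 0.0}]}}

```text
clock: 3.05
tcp_pos: [0.4518, 0.0628, 0.1369]
tool_rot: [-3.06, -0.71, 0.003]
force: [-2.2, 1.0, 4.1]
finger_gap: 0.004
grip_force: 1.8
```

Emit:
{"fn": "apply_moves", "kwargs": {"series": [{"tz": 0.0, "jaw": 0.0, "tx": 0.0, "ty": 0.0, "roll": 0.0}, {"tz": 0.0, "jaw": 0.0, "tx": 0.0, "ty": 0.0, "roll": 0.0}, {"tz": 0.0, "jaw": 0.0, "tx": 0.0, "ty": 0.0, "roll": 0.0}, {"tz": 0.0, "jaw": 0.0, "tx": 0.0, "ty": 0.0, "roll": 0.0}, {"tz": 0.0, "jaw": 0.0, "tx": 0.0, "ty": 0.0, "roll": 0.0}, {"tz": 0.0, "jaw": 0.0, "tx": 0.0, "ty": 0.0, "roll": 0.0}, {"tz": 0.0, "jaw": 0.0, "tx": 0.0, "ty": 0.0, "roll": 0.0}, {"tz": 0.0, "jaw": 0.0, "tx": 0.0, "ty": 0.0, "roll": 0.0}]}}

```text
clock: 3.85
tcp_pos: [0.4526, 0.0627, 0.1373]
tool_rot: [-3.06, -0.71, 0.0]
force: [-3.9, 1.9, 2.3]
finger_gap: 0.001
grip_force: 1.9
```

Run:
```python
from plant import ctrl
import cv2
d=ctrl.get_image("side");cv2.imwrite("pics/s2.png",cv2.resize(d["frame"][180:400,200:500,::-1],None,fx=2,fy=2))
s=ctrl.state();print(s["tcp_pos"],s["force"])
```

```text
[0.45263406 0.06265651 0.13727645] [-3.60552189  1.86951659  2.2625629 ]
```

View pics/s2.png

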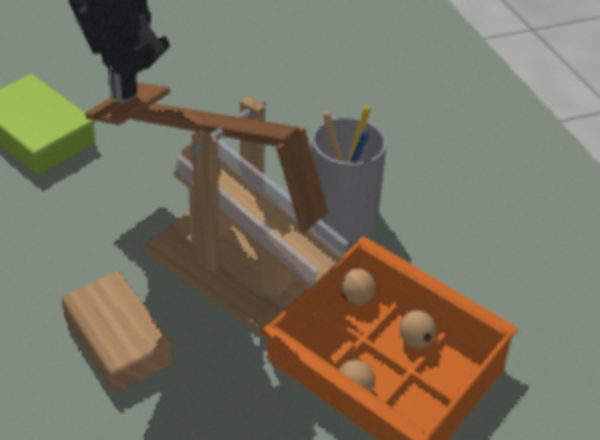

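The gate is up and all three beads lie in the mold, at crop pixels (358,287), (418,329) and (356,378). I'll hold a moment longer, then let the lever up.

Emit:
{"fn": "apply_moves", "kwargs": {"series": [{"tz": 0.0, "jaw": 0.0, "tx": 0.0, "ty": 0.0, "roll": 0.0}, {"tz": 0.0, "jaw": 0.0, "tx": 0.0, "ty": 0.0, "roll": 0.0}, {"tz": 0.0, "jaw": 0.0, "tx": 0.0, "ty": 0.0, "roll": 0.0}, {"tz": 0.0, "jaw": 0.0, "tx": 0.0, "ty": 0.0, "roll": 0.0}, {"tz": 0.0, "jaw": 0.0, "tx": 0.0, "ty": 0.0, "roll": 0.0}, {"tz": 0.0, "jaw": 0.0, "tx": 0.0, "ty": 0.0, "roll": 0.0}, {"tz": 0.0, "jaw": 0.0, "tx": 0.0, "ty": 0.0, "roll": 0.0}, {"tz": 0.0, "jaw": 0.0, "tx": 0.0, "ty": 0.0, "roll": 0.0}]}}

```text
clock: 4.7
tcp_pos: [0.4527, 0.0626, 0.1373]
tool_rot: [3.06, 0.71, 0.0]
force: [-3.1, 1.6, 2.0]
finger_gap: 0.003
grip_force: 1.9
```

Emit:
{"fn": "apply_moves", "kwargs": {"series": [{"tz": -1.5, "jaw": 0.0, "tx": 0.0, "ty": 0.0, "roll": 0.0}, {"tz": -3.0, "jaw": 0.0, "tx": 0.0, "ty": 0.0, "roll": 0.0}, {"tz": -4.5, "jaw": 0.0, "tx": 0.0, "ty": 0.0, "roll": 0.0}, {"tz": -6.0, "jaw": 0.0, "tx": 0.0, "ty": 0.0, "roll": 0.0}, {"tz": -8.0, "jaw": 0.0, "tx": 0.0, "ty": 0.0, "roll": 0.0}, {"tz": -10.0, "jaw": 0.0, "tx": 0.0, "ty": 0.0, "roll": 0.0}, {"tz": -11.0, "jaw": 0.0, "tx": 0.0, "ty": 0.0, "roll": 0.0}, {"tz": -11.0, "jaw": 0.0, "tx": 0.0, "ty": 0.0, "roll": 0.0}]}}

```text
clock: 5.5
tcp_pos: [0.4539, 0.0624, 0.2485]
tool_rot: [3.06, 0.709, 0.005]
force: [0.1, -0.1, 0.5]
finger_gap: -0.001
grip_force: 0.0
```

Emit:
{"fn": "apply_moves", "kwargs": {"series": [{"tz": 0.0, "jaw": 0.0, "tx": 0.0, "ty": 0.0, "roll": 0.0}, {"tz": 0.0, "jaw": 0.0, "tx": 0.0, "ty": 0.0, "roll": 0.0}, {"tz": 0.0, "jaw": 0.0, "tx": 0.0, "ty": 0.0, "roll": 0.0}, {"tz": 0.0, "jaw": 0.0, "tx": 0.0, "ty": 0.0, "roll": 0.0}, {"tz": 0.0, "jaw": 0.0, "tx": 0.0, "ty": 0.0, "roll": 0.0}]}}

```text
clock: 6.0
tcp_pos: [0.4525, 0.0626, 0.247]
tool_rot: [-3.06, -0.71, 0.001]
force: [0.6, 0.1, 0.7]
finger_gap: -0.002
grip_force: 0.0
```

Run:
```python
from plant import ctrl
import cv2
d=ctrl.get_image("side");cv2.imwrite("pics/s3.png",cv2.resize(d["frame"][150:400,180:500,::-1],None,fx=2,fy=2))
s=ctrl.state();print(s["tcp_pos"],s["force"])
```

```text
[0.45259298 0.06263285 0.24706931] [ 0.47800204 -0.11900615 -0.00894383]
```

View pics/s3.png

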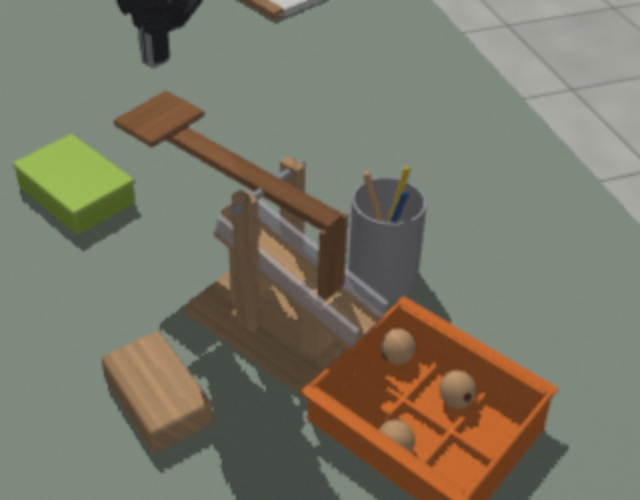

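The lever is level again with the gate shut. The beads rest in the mold at crop pixels (398,346), (458,389) and (396,438), and the fingers are clear of everything.

```bash
python3 -c "
from plant import ctrl
print(ctrl.close_job())"
```

```text
the job is handed in; nothing more can be done
None
```

I pressed the paddle until all three beads had rolled into the mold, then let it up; the last picture shows the gate shut and nothing else visibly moved, and the job is handed in (no verdict was returned).

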